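# Close the leaf jig and start its clamp screw

## Robot

A 7-joint arm with a two-finger parallel gripper is mounted at the origin on the work surface. World frame = base frame: x ahead of the robot, y to its left, z up, the work surface at z = 0. Lengths are in m, angles in degrees, forces in N, time in s.
With the tool pointing down it reaches from about 0.4 to 0.925 m from the base axis. Payload 4.1 kg.
Tool frame: the origin (TCP) lies midway between the tips of the shut fingers; the grasp point (between the pads) lies 19 mm behind it (arm.grip_point_offset is the distance from the TCP to the grasp point, in m); z points along the fingers, y is the line along which they close (so a half turn about z gives the same grasp; the last joint's range is limited). The gripper opens to 85 mm and grips with 20 to 120 N. Pads are 22 mm wide; open, the fingers measure 114 mm over their backs; the gripper's body (76 mm by 85 mm) begins 54 mm behind the grasp point. The pads swing forward as they close: fully open they stand 13 mm farther back than shut.
Start: joints at [-79.469, 22.827, 2.584, 88.041, -1.071, 69.15, -2.905], TCP at [0.181, 0.624, 0.231] pointing down, gripper open.
Joint ranges: [-161.44, 161.44], [-28.35, 127.94], [-78.24, 83.42], [0, 140.83], [-78.03, 258.03], [13.02, 114.36], [-168.23, 168.23]. Speed limits (degrees/s): [147.25, 147.25, 180, 180, 180, 180, 180].

## Interface

Orientations are given as [roll, pitch, yaw] about the fixed x, y, z axes, in that order (R = Rz(yaw) Ry(pitch) Rx(roll)).
In Python, from cell import arm, kinematics, grab_frame, camera_model gives the robot as it stands. The module is installed in compiled form; this text tells all that it offers. Calls block until the motion is done:
- arm.reach(position, orientation): joint-space move of the TCP to a pose.
- arm.move_l(position, frame=None, velocity=0.15): straight line of the TCP; frame=None keeps the orientation; velocity is the mean speed in m/s.
- arm.move_j(angles): joint-space move.
- arm.set_gripper(opening, newtons=None): opening from 0.0 (shut) to 1.0 (fully open); newtons is the grip in N (None keeps the last); returns when the fingers have stopped.
- arm.dwell(seconds).
- kinematics.inverse_kinematics(position, orientation): joint angles nearest the present ones, or None.
- arm.get_state(): the state.
- grab_frame(name): name is "side" or "top"; returns the picture (384x512x3 uint8, red, green, blue); there is no depth.
- camera_model(name): a dict with "intrinsics" (3x3 intrinsics, pixels), "position" and "attitude" of the camera in the world. Camera axes: x right, y down, z forward; pixel columns grow to the right and rows downward; lengths in m; the calibration is good to about 2 mm. A picture is of the moment at which its call begins. camera_model takes no time and is no camera call.
A pose or a line that the arm cannot do raises arm.IKError and nothing moves.
- arm.hand_in(): hands the job in; it is judged then, once.
The state is a dict: "time": time; "joint_pos": joint angles; "qvel": joint speeds; "tau": joint torques, N m; "tcp_pos": TCP position; "tcp_rot": TCP orientation; "force": force on the tool from outside, world axes, zero at the start; "wrist_torque": the same for the moment, N m; "grip_width": opening from 0.0 (shut) to 1.0 (fully open); "finger_force": force on a finger pad.
Only numpy, scipy, OpenCV 4.12 (cv2) and the standard library are available. Lean on these libraries where they do the work, as an engineer would, in place of code of your own. Each camera call takes 0.05 s, during which the arm holds its last target. There are 200 camera calls.

## Task

Lower the hinged leaf of the assembly jig by hand until it lies fully closed over the bracket, without letting it slam. Then start the leaf's captive wing screw in its threaded boss the careful way: turn it backward (anticlockwise seen from above) only until you feel the thread drop, then forward one full turn. Finish with the fingers still gripping the wing, so that the screw is held started and the leaf stays closed, and leave the loose parts and tools on the bench where they are.

Things in the scene. Friction and masses are not known exactly. Their poses are not given: they have to be found in the camera images.
- jig: leaf jig fixed to the bench: aluminium base plate 260 x 190 x 16 mm, origin in the plane of the bench, x from the screw end to the hinge end, z up. A threaded steel boss (41 mm across, top 70 mm above the bench) stands on it at x = -40 mm, y = 0; two hinge cheeks up to 90 mm high stand at x = +100 mm; between them sits a black steel bracket with a pulley, 64 mm high. Two bystanders (bearing, hex bolt) stand on the base plate at its -y edge.
- leaf (a joint): angle of the hinged leaf in rad: 0 = closed and lying level on the boss, grows as it opens; near 1.5 it stands upright. The hinge is stiff: more than about 1.1 rad open the leaf stays where it is left, and takes about 4 N at the knob to move; lower down it falls shut by its own weight (0.9 kg) if let go, and has to be carried with about 4 N at the knob
- leaf_hinge (a point): middle of the leaf's hinge axis, 76 mm above the bench at the jig's x = +100 mm; the axis runs along the jig's y. Closed, the leaf is a steel window frame 12 mm thick and 130 mm wide (70 to 82 mm above the bench) that reaches from the hinge 172 mm towards the jig's -x
- leaf_knob (a point): centre of the black ball knob, 25 mm in diameter, on a thin rod at the +y corner of the leaf's free edge; with the leaf closed it lies 200 mm from the hinge axis towards the jig's -x, 52 mm towards +y and 24 mm above the axis (100 mm above the bench). It turns with the leaf about the hinge axis and can be pinched from above at any leaf angle
- wing_grip (a point): centre of the wing screw's flat steel wing, on the screw's axis: the wing is 52 mm long (its own x axis), 10 mm thick (its y axis) and 40 mm high, so it reaches 17 mm above and 23 mm below this point; z points up along the screw. Below the wing is a round collar 38 mm across and 6 mm thick. With the leaf closed the screw's axis stands upright on the boss's axis, 140 mm from the hinge axis, and this point is at 121 mm plus the value of joint screw_depth above the bench
- wing_screw (a joint): turn of the wing screw in the leaf, rad, no stops; grows when it is turned backward (anticlockwise from above, unscrewing) and falls when it is turned forward. Turns with about 0.02 N m. The angle at which it starts is chance. The thread is right-handed, pitch 5 mm a turn, one start
- screw_depth (a joint): height of the captive screw (0.3 kg) in the leaf, m, up positive; it slides freely, -0.010 to +0.012. Leaf closed, it rests on the boss's thread end: turned backward it climbs 5 mm a turn to about +0.004, then drops 4 to 5 mm to about 0 (the thread drop) if free to fall: a firm grip holds it up (its weight then hangs on the fingers), loose fingers let it fall. One turn forward from there reads about -0.005
- bearing: bystander: small steel ball bearing, ring 26 mm across, 9 mm high, on the jig's base plate near its -y edge; origin at its underside
- hex_bolt: bystander: steel hex bolt 41 mm tall standing on its head (24 mm across) on the front -y corner of the jig's base plate; origin at its underside
- pulley: bystander: aluminium belt pulley 52 mm across, 34 mm high, on the bench beside the jig on its -y side; origin at its underside
- spare_bracket: bystander: black steel angle bracket 80 x 50 x 50 mm on the bench beside the jig on its +y side; origin at its underside
- spanner: bystander: steel spanner 180 mm long, lying on the bench to the robot's left; origin at its middle
- driver: bystander: screwdriver 200 mm long with a black handle, lying on the bench to the robot's right; origin at its middle
- grease: bystander: white jar with a black cap, 60 mm across, 70 mm high, on the bench to the robot's right; origin at its underside

How it is judged:
By the outcome, as a careful person would: the job done as asked, in the order asked, and still so for the second after the job is handed in, while the arm keeps its last pose, push and grip.
It also fails if it takes over 67 s, if anything falls off the work surface, if the arm or the gripper's body presses on something with over 40 N, if the wrist force passes 120 N, or if a joint passes its speed limit or range.

## Working session

There is one attempt and no reset: what is moved stays moved. The work goes in short steps, each a Python script; the robot and the scene stay as the last script left them, time stands still between calls to the robot, and variables do not carry over. Pictures are saved under pics/ and viewed, at most 10 in all, crops included, and the job is handed in when it is done.

```bash
mkdir -p pics; ls; python3 - <<'E'
from cell import arm, grab_frame, camera_model
import cv2
for n in("side","top"):
    cv2.imwrite(f"pics/{n}0.png",grab_frame(n)[:,:,::-1]); m=camera_model(n); print(n,m)
print(arm.get_state())
E
```

```text
pics
side {'intrinsics': array([[407.41353345,   0.        , 256.62152387],
       [  0.        , 407.41353345, 192.44978552],
       [  0.        ,   0.        ,   1.        ]]), 'position': array([0.46031276, 0.7725388 , 0.71987575]), 'attitude': array([-127.09054612,    0.72182481, -175.47289018])}
top {'intrinsics': array([[421.51132321,   0.        , 257.3815002 ],
       [  0.        , 421.51132321, 186.23554648],
       [  0.        ,   0.        ,   1.        ]]), 'position': array([ 0.36834202, -0.04742115,  1.21338312]), 'attitude': array([-170.90142109,    0.5829203 ,  -89.05170889])}
{'time': 0.1, 'joint_pos': array([-79.46982899,  22.87094825,   2.58006445,  88.10445009,
        -1.06969117,  69.15127841,  -2.90581583]), 'qvel': array([-0.02522009, -0.13446996, -0.02021665, -0.14660399,  0.03470048,
        0.05924627, -0.02217712]), 'tau': array([ 2.91450255e-03, -4.76259899e+01,  1.36973955e+00, -2.54953301e+01,
        1.18279961e-02,  4.99251866e-03,  1.51669047e-05]), 'tcp_pos': array([0.18119695, 0.62365536, 0.23034986]), 'tcp_rot': array([-1.79897793e+02,  8.70326978e-03,  1.63804016e+02]), 'force': array([ 0.977134  , -0.65613232,  0.17656492]), 'wrist_torque': array([ 0.01773031, -0.03079419,  0.01330837]), 'finger_force': 0.0, 'grip_width': 0.9988339125186019}
```

View pics/side0.png

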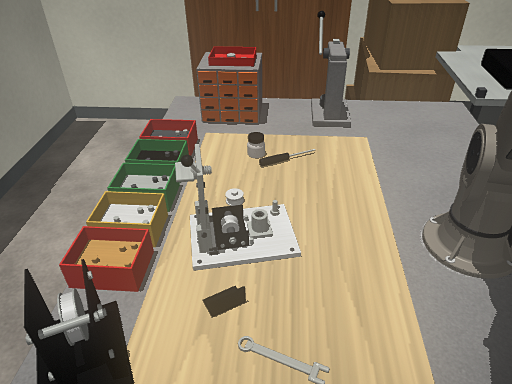

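View pics/top0.png

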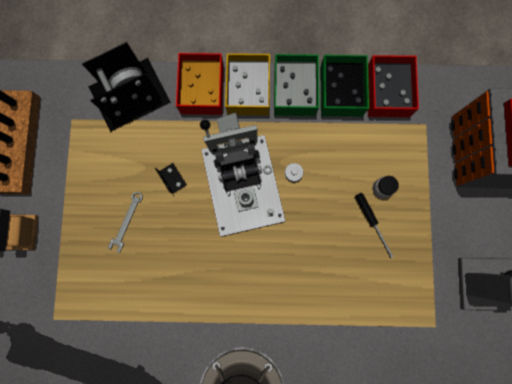

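The side view shows the jig around (245,235), with the leaf upright at (200,200) and the knob at (187,160). In the top view the knob is at (205,125), the boss at (246,199) and the front base corners at about (221,234) and (283,221). I'll zoom in on both.

```bash
cat > h.py <<'E'
import numpy as np, cv2
from scipy.spatial.transform import Rotation as R
from cell import arm, kinematics, grab_frame, camera_model
def ray(n,u,v):
    m=camera_model(n); d=np.linalg.inv(m["intrinsics"])@[u,v,1]
    return m["position"], R.from_euler("xyz",m["attitude"],degrees=True).apply(d)
def plane(n,u,v,z):
    p,d=ray(n,u,v); return p+d*(z-p[2])/d[2]
def two(a,b):
    (p,d),(q,e)=ray("side",*a),ray("top",*b)
    s,t=np.linalg.lstsq(np.c_[d,-e],q-p,rcond=None)[0]
    return (p+s*d+q+t*e)/2, np.linalg.norm(p+s*d-q-t*e)
def proj(n,P):
    m=camera_model(n); c=R.from_euler("xyz",m["attitude"],degrees=True).inv().apply(np.atleast_2d(P)-m["position"])
    k=c@m["intrinsics"].T; return k[:,:2]/k[:,2:]
def snap(n,f,u,v,w,h,s):
    c=grab_frame(n)[v:v+h,u:u+w,::-1]; cv2.imwrite(f"pics/{f}.png",cv2.resize(c,None,fx=s,fy=s,interpolation=cv2.INTER_CUBIC))
E
python3 - <<'E'
from h import *
a=cv2.imread("pics/top0.png")[105:245,185:305]; b=cv2.imread("pics/side0.png")[140:270,170:310]
a=cv2.resize(a,(480,560),interpolation=cv2.INTER_CUBIC);b=cv2.resize(b,(560,520),interpolation=cv2.INTER_CUBIC)
cv2.imwrite("pics/ta.png",a);cv2.imwrite("pics/sa.png",b)
for n,r in(("top",(195,115,20,20)),("side",(178,152,18,18))):
    u,v,w,h=r; g=cv2.imread(f"pics/{n}0.png",0)[v:v+h,u:u+w]
    k,l,s,c=cv2.connectedComponentsWithStats((g<45).astype(np.uint8)); print(n,s[1:].tolist(),(c[1:]+[u,v]).round(1).tolist())
E
```

```text
top [[0, 0, 20, 3, 52], [5, 5, 10, 11, 76]] [[205.4, 115.8], [204.8, 124.5]]
side [[1, 0, 1, 1, 1], [0, 2, 1, 2, 2], [14, 7, 1, 4, 4], [4, 10, 1, 1, 1], [5, 12, 1, 1, 1], [7, 13, 1, 1, 1], [10, 13, 1, 1, 1]] [[179.0, 152.0], [178.0, 154.5], [192.0, 160.5], [182.0, 162.0], [183.0, 164.0], [185.0, 165.0], [188.0, 165.0]]
```

View pics/ta.png

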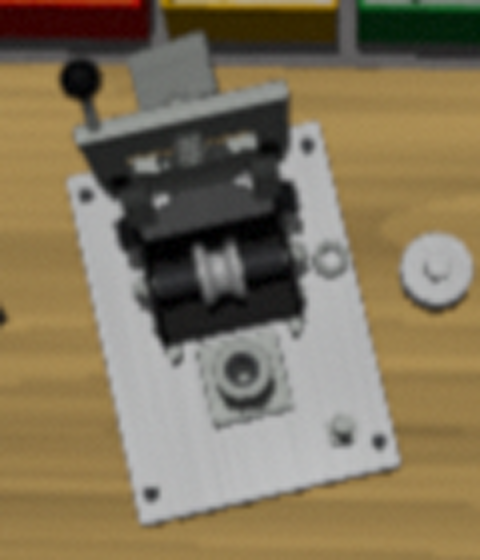

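View pics/sa.png

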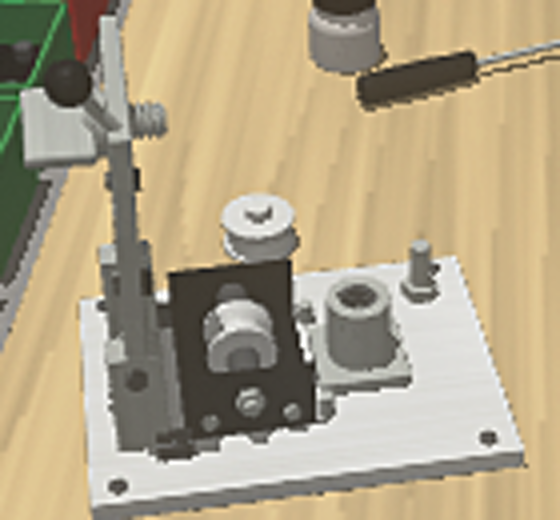

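The top crop shows the base plate corners at (142,523), (398,466), (317,122) and (70,180), the boss mouth at (243,370) and the knob at (81,78). In the side crop the knob is at (67,83), and the leaf stands slightly past upright with its wing behind.

```bash
python3 - <<'E'
from h import *
T=lambda x,y:(185+(x+.5)/4-.5,105+(y+.5)/4-.5)
S=lambda x,y:(170+(x+.5)/4-.5,140+(y+.5)/4-.5)
W=np.array([plane("top",*T(*p),.016)[:2] for p in((142,523),(398,466),(317,122),(70,180))])
J=np.array([[-.13,.095],[-.13,-.095],[.13,-.095],[.13,.095]])
print(W.round(4), [np.linalg.norm(W[i]-W[i-3]).round(4) for i in range(4)])
c=W.mean(0); a=J[:,0]+1j*J[:,1]; w=(W-c)@[1,1j]; yaw=np.angle((w*a.conj()).sum()); print("c",c,"yaw",np.degrees(yaw))
b=plane("top",*T(243,370),.07); Rz=R.from_euler("z",yaw)
print("boss",b, "pred",Rz.apply([-.04,0,0])[:2]+c)
bs=plane("side",*S(360,292),.07); print("boss side",bs)
k,e=two(S(67,83),T(81,78)); print("knob",k,e)
kj=Rz.inv().apply(k-[*c,0]); print("knob jig",kj)
dx,dz=.1-kj[0],kj[2]-.076; print("r",np.hypot(dx,dz),np.hypot(.2,.024),"leaf",np.arctan2(dz,dx)-np.arctan2(.024,.2))
print("side px corners pred",((proj("side",[[*(Rz.apply([*j,0])[:2]+c),.016] for j in J])-[170,140])*4).round())
E
```

```text
[[ 0.4177  0.0709]
 [ 0.4608 -0.1096]
 [ 0.712  -0.0486]
 [ 0.6658  0.1312]] [np.float64(0.1856), np.float64(0.2585), np.float64(0.1856), np.float64(0.2553)]
c [0.56404881 0.01096577] yaw 13.743044637104662
boss [ 5.20577270e-01 -4.01465358e-04  7.00000000e-02] pred [0.52519398 0.00146305]
boss side [ 0.52233116 -0.00146952  0.07      ]
knob [0.66246179 0.08842573 0.27539337] 0.0009943205972526542
knob jig [0.11399751 0.05186258 0.27539337]
r 0.19988408616638986 0.20143485299222674 leaf 1.5214529073359648
side px corners pred [[528. 446.]
 [460. 251.]
 [ 82. 294.]
 [ 92. 501.]]
```

```bash
cat >> h.py <<'E'
YAW=np.radians(13.74); C=np.array([.5625,.0100,0]); RZ=R.from_euler("z",YAW)
def jw(p): return RZ.apply(p)+C
def knob(th):
    x,z=.2*np.cos(th)-.024*np.sin(th), .2*np.sin(th)+.024*np.cos(th)
    return jw([.1-x,.052,.076+z])
DZ=np.array([0,0,-.021])
OK=[180,0,13.74]
E
python3 - <<'E'
from h import *
print(knob(1.5215))
arm.move_l([.181,.624,.40],velocity=.3)
for y in(13.74,-166.26):
    for p in (knob(1.52)+[0,0,.1],knob(1.52)+DZ,knob(.8)+DZ,knob(0)+DZ, jw([-.04,0,.2])):
        q=kinematics.inverse_kinematics(p,[180,0,y]); print(y,None if q is None else np.round(q))
for y in range(-180,180,40):
    q=kinematics.inverse_kinematics(jw([-.04,0,.105]),[180,0,y]); print(y,None if q is None else np.round(q))
print(arm.get_state()["time"],arm.get_state()["force"])
E
```

```text
[0.66099914 0.08761626 0.27693967]
13.74 [-40.  26.  45.  73. -18.  88. -74.]
13.74 [-40.  29.  43.  84. -20.  74. -72.]
13.74 [-50.  16.  47. 106. -13.  63. -74.]
13.74 [-52.  20.  50. 124. -22.  45. -64.]
13.74 [-48.  17.  52. 108. -15.  62. -66.]
-166.26 [-34.  24.  34.  73. -13.  87. 103.]
-166.26 [-33.  27.  32.  84. -14.  73. 104.]
-166.26 [-43.  14.  39. 106. -10.  63. 103.]
-166.26 [-43.  17.  38. 124. -15.  44. 109.]
-166.26 [-43.  15.  45. 108. -12.  61. 111.]
-180 [-39.  23.  43. 114. -20.  51. 104.]
-140 [-35.  22.  37. 114. -17.  50. 141.]
-100 [ 47.  32. -66. 112.  34.  59. 135.]
-60 [ -57.   40.   73.  114.  -45.   61. -113.]
-20 [-57.  40.  73. 114. -45.  61. -73.]
20 [-48.  28.  55. 114. -29.  53. -48.]
60 [-47.  27.  53. 114. -27.  52.  -9.]
100 [-46.  26.  52. 114. -26.  52.  30.]
140 [-45.  26.  51. 114. -25.  52.  69.]
0.8083 [-0.13942273 -0.17102083 -0.91505174]
```

```bash
python3 - <<'E'
from h import *
k=np.array([.6620,.0882,.2757])
arm.set_gripper(.65,30)
arm.reach(k+[0,0,.09],OK)
print(arm.get_state()["time"])
arm.move_l(k+DZ+[0,0,.03],velocity=.15)
snap("side","s1",150,100,140,130,4); 
s=arm.get_state();print(s["time"],s["tcp_pos"],s["joint_pos"].round(),s["force"])
E
```

```text
3.7667
4.5083 [0.66277428 0.08818749 0.28609884] [-40.  28.  44.  82. -20.  77. -72.] [ 0.26055288 -0.32611576  0.127712  ]
```

View pics/s1.png

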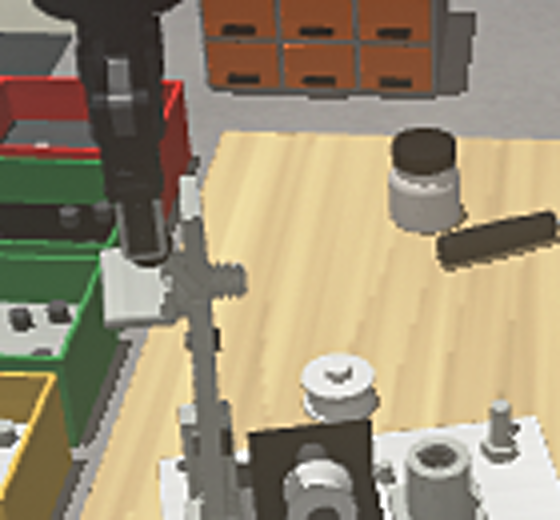

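The near finger is at crop (145,250), right in front of the knob (about (146,243)). The alignment is good, so I'll descend, pinch and start the swing.

```bash
python3 - <<'E'
from h import *
k=np.array([.6620,.0882,.2757])
arm.move_l(k+DZ,velocity=.1)
s=arm.get_state();print(s["time"],s["tcp_pos"],s["force"])
arm.set_gripper(0,35)
s=arm.get_state();print(s["time"],s["tcp_pos"],s["force"],s["grip_width"],s["finger_force"])
off=k+DZ-knob(1.5215)
for th in np.arange(1.45,1.0,-.08):
    arm.move_l(knob(th)+off*(th/1.52)+DZ*(1-th/1.52),velocity=.08)
    s=arm.get_state();print(round(th,2),s["time"],s["tcp_pos"].round(4),s["force"].round(1),round(s["grip_width"],3),round(s["finger_force"],1))
E
```

```text
4.9583 [0.66204102 0.08828667 0.25474612] [-0.00772027  0.81065353  0.73148573]
5.3583 [0.6625536  0.0878531  0.25570698] [ 0.9311338  -0.0437582   3.49229856] 0.2666994616868465 34.1494345664978
1.45 5.6917 [0.6478 0.0842 0.2563] [-1.2 -0.9  6.2] 0.263 34.6
1.37 6.0417 [0.6319 0.0802 0.2556] [-2.  -0.6  7.9] 0.271 34.7
1.29 6.3917 [0.6159 0.0762 0.2535] [-2.2 -2.2  7.8] 0.263 34.9
1.21 6.7417 [0.6    0.0723 0.2498] [-4.1 -2.6  7.7] 0.27 35.1
1.13 7.0917 [0.5845 0.0684 0.245 ] [-4.4 -4.   6.9] 0.262 35.2
1.05 7.4417 [0.5695 0.0647 0.2389] [-4.6 -3.3  4.8] 0.269 35.3
```

```bash
python3 - <<'E'
from h import *
off=np.array([.6620,.0882,.2757])+DZ-knob(1.5215)
for th in [.97,.89,.81,.73,.65,.57,.49,.41,.33,.25,.18,.12,.07,.03,.01]:
    arm.move_l(knob(th)+off*(th/1.52)+DZ*(1-th/1.52),velocity=.08 if th>.15 else .05)
    s=arm.get_state();print(round(th,2),s["time"],s["tcp_pos"].round(4),s["force"].round(1),round(s["grip_width"],3))
    if th<.1 and s["force"][2]>6: break
snap("side","s2",150,100,160,150,3.5 and 4)
E
```

```text
0.97 7.7917 [0.5555 0.0612 0.2317] [-4.8 -5.4  2.6] 0.265
0.89 8.1417 [0.5421 0.0578 0.2235] [-2.6 -5.8 -0.8] 0.269
0.81 8.4917 [0.5294 0.0547 0.2142] [ 0.4 -6.  -5.1] 0.269
0.73 8.8417 [0.5173 0.0517 0.2039] [ 2.3 -5.9 -6.5] 0.269
0.65 9.1917 [0.506  0.0488 0.1927] [ 2.5 -6.7 -8.2] 0.267
0.57 9.5417 [0.4957 0.0463 0.1807] [  3.1  -6.3 -11. ] 0.265
0.49 9.8917 [0.4865 0.044  0.168 ] [  3.5  -6.4 -12.2] 0.26
0.41 10.2417 [0.4784 0.042  0.1547] [  3.8  -5.5 -10.9] 0.27
0.33 10.5917 [0.4714 0.0402 0.1408] [  5.1  -6.7 -10.8] 0.268
0.25 10.9417 [0.4654 0.0387 0.1262] [  4.9  -5.7 -10.8] 0.268
0.18 11.2667 [0.4611 0.0376 0.1131] [ 4.9 -5.3 -9.7] 0.268
0.12 11.6583 [0.4578 0.0368 0.1016] [  4.4  -6.9 -10.4] 0.271
0.07 12.0083 [0.4557 0.0363 0.092 ] [ 3.7 -6.6 -7.6] 0.27
0.03 12.3167 [0.4545 0.036  0.0842] [ 3.5 -6.5 -7.5] 0.264
0.01 12.5667 [0.4542 0.0359 0.0803] [ 3.3 -6.1 -7.1] 0.268
```

View pics/s2.png

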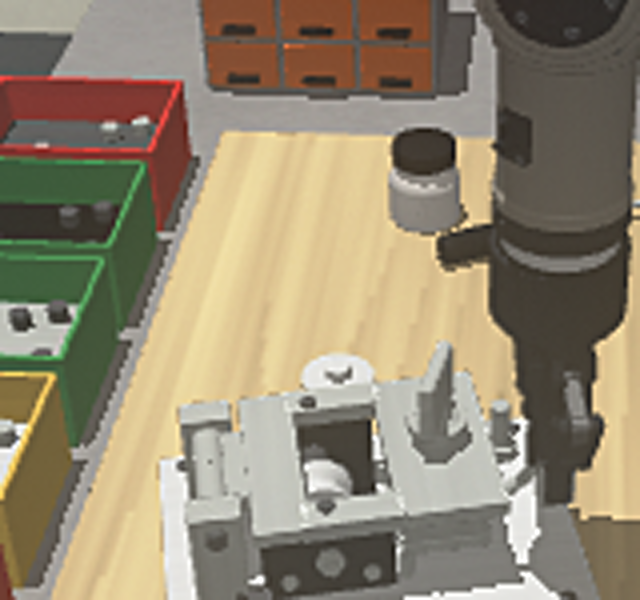

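The leaf is nearly closed, with the wing at crop (437,390) and the knob still held. The pinch still carries weight, so I'll lower in 1 mm steps until contact.

```bash
python3 - <<'E'
from h import *
p=np.array(knob(.01)+DZ)
for i in range(14):
    p[2]-=.0012; arm.move_l(p,velocity=.03)
    s=arm.get_state();print(s["time"],s["tcp_pos"].round(4),s["force"].round(1),round(s["grip_width"],3))
    if s["force"][2]>5: break
E
```

```text
12.8667 [0.454  0.0359 0.0793] [ 2.5 -6.1 -3.3] 0.269
13.1167 [0.4539 0.0359 0.0782] [ 2.  -6.3 -2.7] 0.262
13.3667 [0.4539 0.0359 0.0772] [ 1.4 -6.8 -0.7] 0.265
13.6167 [0.4538 0.0359 0.077 ] [-4.2 -7.1 13.2] 0.267
```

```bash
python3 - <<'E'
from h import *
arm.set_gripper(.6,30); p=arm.get_state()["tcp_pos"]
arm.move_l(p+[0,0,.10],velocity=.2)
arm.move_l([p[0]-.01,.26,.25],velocity=.35)
s=arm.get_state();print(s["time"],s["tcp_pos"],s["joint_pos"].round(),s["force"])
a=grab_frame("top")[:,:,::-1];b=grab_frame("side")[:,:,::-1]
cv2.imwrite("pics/t3full.png",a);cv2.imwrite("pics/s3full.png",b)
z=lambda c:cv2.resize(c,None,fx=5,fy=5,interpolation=cv2.INTER_CUBIC)
cv2.imwrite("pics/ts3.png",np.hstack([z(a[145:235,205:285]),z(b[165:255,225:305])]))
E
```

```text
15.4667 [0.4425723  0.25789094 0.24834799] [ -70.   10.   40.  106.   -7.   67. -104.] [-0.6869614   0.35481817 -0.51787911]
```

View pics/ts3.png

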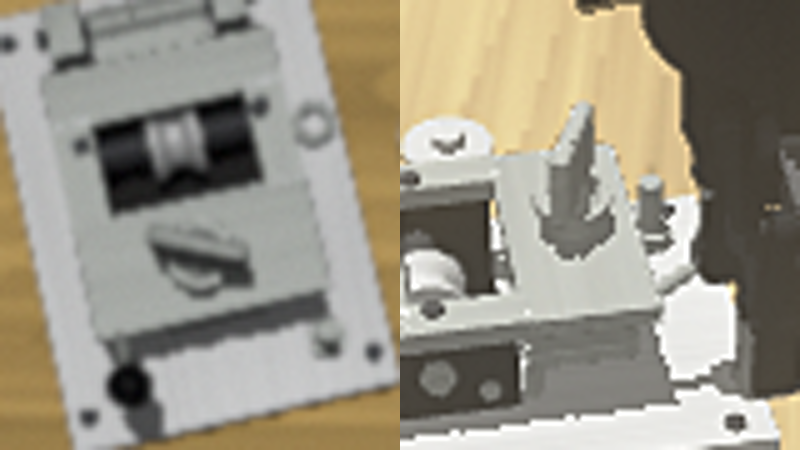

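The top crop shows the leaf closed, with the wing's top face running from (152,229) to (243,248). In the side crop it runs from (588,103) to (557,160). I'll compute the angle and centre from both.

```bash
python3 - <<'E'
from h import *
T=lambda x,y:(205+(x+.5)/5-.5,145+(y+.5)/5-.5)
S=lambda x,y:(225+(x-400+.5)/5-.5,165+(y+.5)/5-.5)
for n,a,b in(("top",T(152,229),T(243,248)),("side",S(588,103),S(557,160))):
    P,Q=plane(n,*a,.139),plane(n,*b,.139); d=P-Q
    print(n,"mid",(P+Q)/2,"len",np.linalg.norm(d),"ang",np.degrees(np.arctan2(d[1],d[0]))%180)
for a,b in((S(588,103),T(243,248)),(S(557,160),T(152,229))): print(two(a,b))
print("pred axis",jw([-.04,0,.121]))
k=plane("top",*T(130,384),.100); print("knob",k,"pred",knob(0))
E
```

```text
top mid [5.23879779e-01 3.32874812e-04 1.39000000e-01] len 0.0480024211099907 ang 78.9708825097948
side mid [5.22755648e-01 2.56510432e-04 1.39000000e-01] len 0.04732956306145573 ang 76.10792416367433
(array([ 0.51819796, -0.02319107,  0.13883033]), np.float64(0.002207424391261038))
(array([0.52838922, 0.02385843, 0.13948937]), np.float64(1.8284525132559775e-05))
pred axis [5.23644658e-01 4.99345699e-04 1.21000000e-01]
knob [0.4513278  0.03604227 0.1       ] pred [0.4530108  0.03676031 0.1       ]
```

```bash
cat >> h.py <<'E'
A=np.array([.5233,.0003])
def tp(z): return np.array([A[0],A[1],z])
def st(t=""):
    s=arm.get_state();print(t,round(s["time"],2),s["tcp_pos"].round(4),round(s["tcp_rot"][2],1),"F",s["force"].round(1),"Mz",round(s["wrist_torque"][2],2),"g",round(s["grip_width"],3),round(s["finger_force"],1),"j7",round(s["joint_pos"][6])); return s
E
python3 - <<'E'
from h import *
arm.reach(tp(.20),[180,0,77.5]); st()
arm.move_l(tp(.104),velocity=.15); st("down")
arm.set_gripper(0,25); st("grip")
arm.move_l(tp(.1032),velocity=.02); st("press")
E
```

```text
17.08 [0.5233 0.0007 0.2   ] 77.5 F [-0.   0.2 -0.2] Mz -0.03 g 0.599 0.0 j7 -6
down 17.88 [5.240e-01 3.000e-04 1.047e-01] 77.5 F [ 0.2 -0.1  0.8] Mz 0.03 g 0.596 0.0 j7 0
grip 18.32 [0.5234 0.0006 0.1046] 77.5 F [-1.5  1.2  5. ] Mz -0.01 g 0.11 30.7 j7 0
press 18.57 [0.5234 0.0007 0.1043] 77.5 F [-4.1  2.3 10.7] Mz -0.03 g 0.112 31.8 j7 0
```

```bash
python3 - <<'E'
from h import *
yaw,z=77.5,.1032; f0=10
for i in range(27):
    yaw+=6; z+=.005*6/360
    if i and f>13: z+=.0002
    arm.move_l(tp(z),[180,0,yaw],velocity=.02); s=st(i); f=s["force"][2]
    if s["joint_pos"][6]>160 or f<3: break
print("yaw",yaw,"z",z)
E
```

```text
0 18.82 [0.5234 0.0006 0.1044] 83.5 F [-4.5  1.6 10.6] Mz 0.07 g 0.118 31.8 j7 5
1 19.08 [0.5233 0.0007 0.1045] 89.5 F [-4.1  2.  10.7] Mz 0.07 g 0.115 31.8 j7 10
2 19.34 [0.5231 0.0007 0.1046] 95.5 F [-4.7  1.  11.8] Mz 0.09 g 0.115 31.9 j7 16
3 19.6 [0.523  0.0007 0.1047] 101.5 F [-4.4  1.2 11.7] Mz 0.01 g 0.111 31.9 j7 21
4 19.86 [0.5229 0.0006 0.1047] 107.5 F [-5.   1.4 11.1] Mz 0.04 g 0.116 31.9 j7 26
5 20.12 [0.5228 0.0006 0.1048] 113.5 F [-4.9  1.5 11.7] Mz 0.05 g 0.113 31.9 j7 31
6 20.38 [5.226e-01 5.000e-04 1.049e-01] 119.5 F [-6.3  1.4 11.4] Mz 0.02 g 0.112 32.0 j7 37
7 20.63 [5.225e-01 5.000e-04 1.050e-01] 125.5 F [-5.7  1.8 12.4] Mz 0.11 g 0.113 32.0 j7 42
8 20.89 [5.225e-01 4.000e-04 1.051e-01] 131.5 F [-5.9  0.5 12.7] Mz 0.08 g 0.112 32.0 j7 48
9 21.15 [5.224e-01 3.000e-04 1.051e-01] 137.5 F [-6.2  0.2 12.8] Mz 0.07 g 0.115 32.0 j7 53
10 21.41 [5.223e-01 2.000e-04 1.051e-01] 143.5 F [-6.1  1.  10.8] Mz 0.02 g 0.115 31.9 j7 58
11 21.67 [5.222e-01 1.000e-04 1.051e-01] 149.5 F [-6.3  0.3 11.2] Mz 0.09 g 0.115 31.9 j7 64
12 21.93 [0.5221 0.     0.1052] 155.5 F [-6.1  1.  10.6] Mz 0.12 g 0.114 31.9 j7 69
13 22.18 [ 5.221e-01 -1.000e-04  1.051e-01] 161.5 F [-5.2 -0.9  9.8] Mz 0.15 g 0.109 31.7 j7 75
14 22.44 [ 5.220e-01 -2.000e-04  1.051e-01] 167.5 F [-5.3 -0.3 10.6] Mz 0.09 g 0.11 31.6 j7 80
15 22.7 [ 5.220e-01 -3.000e-04  1.051e-01] 173.5 F [-4.6 -1.1  9.5] Mz 0.11 g 0.114 31.6 j7 86
16 22.96 [ 5.22e-01 -4.00e-04  1.05e-01] 179.5 F [-5.  -1.1  7.6] Mz 0.03 g 0.112 31.3 j7 91
17 23.22 [ 5.219e-01 -5.000e-04  1.035e-01] -174.7 F [-0.9 -0.6 -5.7] Mz -0.03 g 0.114 29.2 j7 97
yaw 185.5 z 0.10470000000000008
```

The thread drop was felt at yaw ≈ 183–185°: the upward force went from +8 to −6 N as the weight came onto the fingers. Next I loosen to let it fall, regrip lower, check that it rests, and turn forward.

```bash
python3 - <<'E'
from h import *
arm.set_gripper(.22,25); arm.dwell(.3); st("loose")
arm.move_l(tp(.1012),velocity=.03); st("lower")
arm.set_gripper(0,25); st("grip")
yaw,z=185.5,.1012
for i in range(12):
    yaw-=15; z-=.005*15/360
    arm.move_l(tp(z),[180,0,yaw],velocity=.02); s=st(i)
    if abs(s["force"][2])>25: break
print(yaw,z)
E
```

```text
loose 23.77 [5.235e-01 4.000e-04 1.049e-01] -174.5 F [ 0.3  0.5 -0.5] Mz -0.01 g 0.221 0.0 j7 97
lower 24.04 [5.230e-01 3.000e-04 1.009e-01] -174.5 F [-0.5  0.6 -0.7] Mz -0.03 g 0.219 0.0 j7 97
grip 24.27 [ 5.232e-01 -3.000e-04  1.011e-01] -174.5 F [ 0.2 -2.6 -0.1] Mz -0.03 g 0.112 29.4 j7 97
0 24.68 [ 5.233e-01 -4.000e-04  1.010e-01] 170.6 F [ 1.  -2.2 -0.7] Mz -0.08 g 0.116 29.3 j7 83
1 25.08 [ 5.233e-01 -4.000e-04  1.008e-01] 155.7 F [-0.1 -3.7 -1.1] Mz -0.06 g 0.116 29.3 j7 70
2 25.49 [ 5.233e-01 -4.000e-04  1.005e-01] 140.7 F [-0.  -6.  -0.6] Mz 0.01 g 0.115 29.3 j7 56
3 25.9 [ 5.233e-01 -4.000e-04  1.003e-01] 125.6 F [ 0.4 -3.6 -1. ] Mz 0.03 g 0.112 29.4 j7 43
4 26.31 [ 5.232e-01 -5.000e-04  1.001e-01] 110.6 F [-0.4 -5.8 -0.8] Mz -0.06 g 0.113 29.4 j7 29
5 26.72 [ 5.232e-01 -5.000e-04  9.990e-02] 95.6 F [-0.7 -6.  -0.3] Mz 0.02 g 0.111 29.5 j7 16
6 27.12 [ 5.232e-01 -5.000e-04  9.970e-02] 80.6 F [-0.8 -5.5 -0.1] Mz 0.0 g 0.112 29.5 j7 3
7 27.53 [ 5.231e-01 -5.000e-04  9.940e-02] 65.6 F [-0.8 -5.4  0.7] Mz 0.01 g 0.113 29.6 j7 -10
8 27.94 [ 0.5231 -0.0006  0.0992] 50.6 F [-0.2 -5.3  0.4] Mz -0.03 g 0.114 29.6 j7 -23
9 28.35 [ 5.23e-01 -5.00e-04  9.90e-02] 35.6 F [-0.5 -5.4  1.4] Mz -0.06 g 0.114 29.7 j7 -35
10 28.76 [ 5.23e-01 -5.00e-04  9.87e-02] 20.6 F [-1.5 -5.9  2. ] Mz -0.02 g 0.115 29.8 j7 -48
11 29.17 [ 5.23e-01 -4.00e-04  9.86e-02] 5.6 F [-1.4 -5.1  2.4] Mz -0.05 g 0.115 29.9 j7 -60
5.5 0.09869999999999994
```

```bash
python3 - <<'E'
from h import *
arm.set_gripper(.65,25)
arm.move_l(tp(.20),velocity=.2); st("up")
for y in(65.5,125.5,185.5): arm.move_l(tp(.20),[180,0,y],velocity=.1); st(y)
snap("side","s4",205,150,120,110,5)
E
```

```text
up 30.32 [0.5226 0.0008 0.1992] 5.5 F [ 0.4  0.2 -0.1] Mz -0.02 g 0.651 0.0 j7 -67
65.5 31.52 [5.230e-01 2.000e-04 1.995e-01] 65.5 F [-0.9 -0.6  0.8] Mz 0.0 g 0.647 0.0 j7 -15
125.5 32.73 [5.233e-01 3.000e-04 1.999e-01] 125.5 F [-0.2 -1.   0.1] Mz -0.04 g 0.649 0.0 j7 41
185.5 33.92 [5.233e-01 3.000e-04 2.000e-01] -174.5 F [ 0.5 -0.1  0.6] Mz -0.0 g 0.65 0.0 j7 98
```

View pics/s4.png

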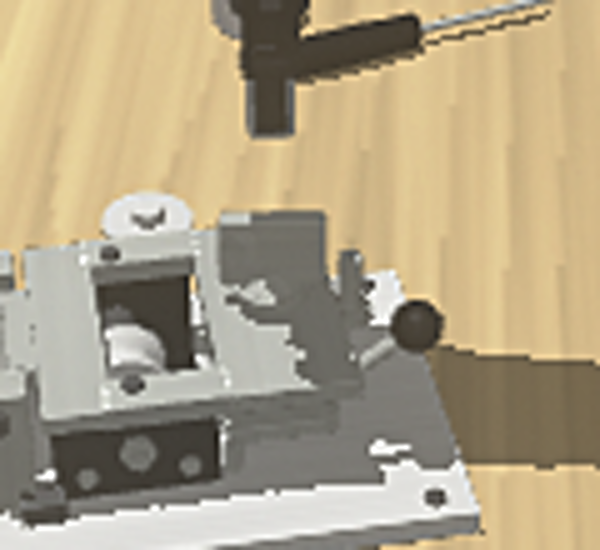

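The leaf is closed. The wing spans crop (220,213) to (325,213) along its top edge and lies along x as expected, and the bystanders are undisturbed. I'll regrip and do the second half turn.

```bash
python3 - <<'E'
from h import *
p,d=ray("side",205+273/5,150+215/5); t=(A[1]-p[1])/d[1]; print("wing top at y=A",p+t*d)
z=.0987; arm.move_l(tp(z),velocity=.15); st("down")
arm.set_gripper(0,25); st("grip")
yaw=185.5
for i in range(12):
    yaw-=15; z-=.005*15/360
    arm.move_l(tp(z),[180,0,yaw],velocity=.02); s=st(i)
    if abs(s["force"][2])>25: break
arm.dwell(.3); st("end"); print(yaw,z)
E
```

```text
wing top at y=A [5.21750422e-01 3.00000000e-04 1.32502862e-01]
down 34.8 [5.241e-01 2.000e-04 9.940e-02] -174.5 F [ 0.2  0.4 -0.2] Mz 0.02 g 0.648 0.0 j7 102
grip 35.27 [ 5.238e-01 -2.000e-04  9.930e-02] -174.5 F [ 0.3 -2.4  2.4] Mz 0.06 g 0.112 28.9 j7 102
0 35.68 [ 5.238e-01 -4.000e-04  9.900e-02] 170.6 F [-0.9 -3.3  5.6] Mz -0.06 g 0.114 29.2 j7 89
1 36.09 [ 0.5238 -0.0006  0.0987] 155.6 F [-0.3 -3.2  5.1] Mz -0.01 g 0.113 29.3 j7 75
2 36.5 [ 0.5238 -0.0007  0.0985] 140.5 F [ 0.  -4.2  5.8] Mz -0.05 g 0.113 29.4 j7 62
3 36.91 [ 0.5237 -0.0009  0.0983] 125.5 F [-0.2 -4.6  5.6] Mz -0.1 g 0.11 29.5 j7 49
4 37.32 [ 0.5235 -0.0011  0.0981] 110.5 F [-0.7 -4.4  6.8] Mz -0.07 g 0.108 29.5 j7 37
5 37.73 [ 0.5234 -0.0011  0.0978] 95.5 F [-2.  -4.3  5.8] Mz -0.09 g 0.117 29.6 j7 24
6 38.13 [ 0.5232 -0.0012  0.0976] 80.5 F [-2.  -3.3  8.3] Mz -0.03 g 0.116 29.7 j7 12
7 38.54 [ 0.523  -0.0012  0.0974] 65.5 F [-1.6 -4.4  8.6] Mz -0.04 g 0.115 29.8 j7 -1
8 38.95 [ 0.5228 -0.0012  0.0972] 50.5 F [-3.2 -4.1  8.5] Mz -0.07 g 0.113 29.9 j7 -13
9 39.36 [ 0.5227 -0.001   0.0969] 35.5 F [-3.5 -3.3  9.3] Mz -0.08 g 0.111 30.0 j7 -25
10 39.77 [ 0.5225 -0.0009  0.0967] 20.5 F [-3.  -2.6  9.1] Mz -0.1 g 0.109 30.0 j7 -37
11 40.17 [ 0.5224 -0.0007  0.0965] 5.5 F [-4.  -1.7  9.6] Mz -0.05 g 0.114 30.1 j7 -48
end 40.48 [ 0.5224 -0.0007  0.0965] 5.5 F [-3.6 -2.7  9.2] Mz -0.01 g 0.11 30.0 j7 -48
5.5 0.09619999999999994
```

```bash
python3 - <<'E'
from h import *
z=.0962
for d in(.0008,.0014): arm.move_l(tp(z+d),velocity=.02); st(d)
arm.move_l(tp(z+.0005),velocity=.02); arm.dwell(.3); st("rest")
snap("side","s5",205,150,120,110,5)
E
```

```text
0.0008 40.73 [ 0.5224 -0.0007  0.0968] 5.5 F [-2.  -4.2  4.4] Mz -0.02 g 0.116 29.3 j7 -49
0.0014 40.98 [ 0.5224 -0.0006  0.097 ] 5.5 F [-3.  -5.2  0.4] Mz -0.02 g 0.113 28.5 j7 -49
rest 41.52 [ 0.5224 -0.0006  0.0967] 5.5 F [-3.9 -4.2  6.9] Mz -0.02 g 0.116 29.5 j7 -49
```

View pics/s5.png

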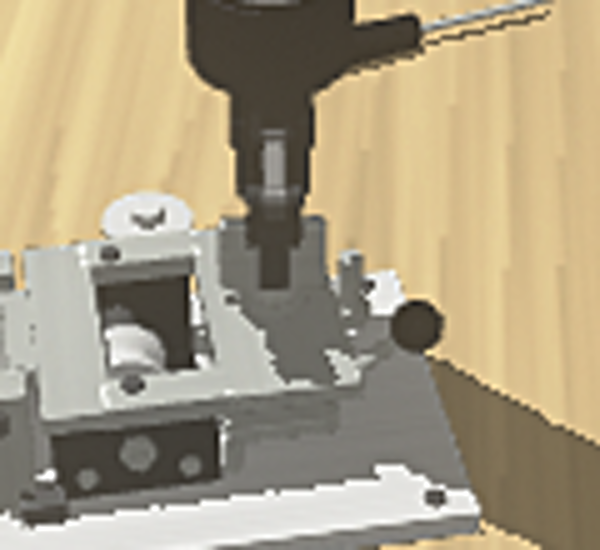

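The leaf is closed and the wing is gripped. Its top edge sits about 4 crop px lower than half a turn earlier, which matches roughly 2.5 mm of thread. Nothing else was disturbed, so I'm handing in.

```bash
python3 -c "
from cell import arm; print(arm.hand_in())"
```

```text
the job is handed in; nothing more can be done
None
```

I lowered the leaf to fully closed without a slam, turned the screw back to the felt thread drop and then forward one full turn, and handed in at about 41.5 s with the fingers still gripping the wing; the judge's result was not shown.

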